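Square a carton into the corner stop and print its label

TASK

Push the black-and-orange carton along the table into the blue corner stop, until it sits flush against both fences with its long side along the longer fence, without lifting or tipping it. Then press the green button on the label printer fully down and let it go, leaving the carton seated and everything else standing where it is.

Things in the scene. Friction and masses are not known exactly. Their poses are not given: they have to be found in the camera images.
- carton: Black closed product carton with an orange band, 120 mm (its x) by 90 mm (its y) by 55 mm high, about 0.3 kg, loose on the table. Origin at the centre of its underside, z up. At the start its x axis is within about 25 degrees of the corner stop's x axis.
- corner_stop: Blue L-shaped stop bolted to the table, 30 mm high. Origin: inside corner, on the table. Inner faces: longer fence at y = 0, 170 mm long along -x; shorter fence at x = 0, 120 mm along -y. The carton belongs at negative x and y: seated, its centre is at x = -60, y = -45 mm. Outside the 4 mm fences is a low foot to 32 mm out. Yellow lines on the table mark the carton's place.
- printer: Grey label printer, 150 mm (x) by 110 mm (y) by 80 mm high, fixed to the table, with one green button on its top. Origin at the centre of its underside.
- print_button_top (a point): Centre of the top face of the green round push button (32 mm across) on the printer's top; it is pressed straight down.
- print_button (a joint): Travel of the green button in m: 0 up, 0.006 fully down; it springs back by itself, and fully down takes about 5 N.
- dispenser: Black tape dispenser with an orange roll, 170 mm (x) by 70 mm (y), 107 mm high, fixed to the table; not to be used. Origin at the centre of its underside.
- pen_pot: Blue pot with three pens, 64 mm across, 134 mm high with the pens, loose; leave it. Origin at the centre of its underside.
- label_roll: White roll of labels lying flat, 72 mm across, 40 mm high, loose; leave it. Origin at the centre of its underside.
- glue_stick: Yellow upright glue stick, 28 mm across, 85 mm high, loose; leave it. Origin at the centre of its underside.
- tape_roll: Amber roll of tape lying flat, 104 mm across, 48 mm high, loose; leave it. Origin at the centre of its underside.
- brown_box: Small brown cardboard box, 80 by 60 by 50 mm high, loose; leave it. Origin at the centre of its underside.

How it is judged:
By the outcome, as a careful person would: the job done as asked, in the order asked, and still so for the second after the job is handed in, with the robot touching nothing.
It also fails if it takes over 67 s, if anything falls off the work surface, if the arm or the gripper's body presses on something with over 40 N, if the wrist force passes 120 N, or if a joint passes its speed limit or range.

ROBOT

A 7-joint arm with a two-finger parallel gripper is mounted at the origin on the work surface. World frame = base frame: x ahead of the robot, y to its left, z up, the work surface at z = 0. Lengths are in m, angles in rad, forces in N, time in s.
With the tool pointing down it reaches from about 0.4 to 0.85 m from the base axis. Payload 10.4 kg.
Tool frame: the origin (TCP) lies at the very end of the fingers, on their centre line; the grasp point (between the pads) lies 19 mm behind it; z points along the fingers, y is the direction in which the jaws open and shut (so a half turn about z gives the same grasp; the last joint's range is limited). The gripper opens to 85 mm and grips with 20 to 120 N. Pads are 22 mm wide; open, the fingers measure 114 mm over their backs; the gripper's body (76 mm by 85 mm) begins 54 mm behind the grasp point. The pads swing forward as they close: fully open they stand 13 mm farther back than shut.
Start: joints at [1.289, 0.332, -0.065, 1.46, 0.022, 1.35, -0.088], TCP at [0.16, -0.604, 0.231] pointing down, gripper open.
Joint ranges: [-2.6, 2.6], [-0.5, 2.12], [-1.47, 1.34], [0.16, 2.42], [-1.27, 4.41], [0.06, 2.06], [-2.6, 2.6]. Speed limits (rad/s): [2.22, 2.22, 2.79, 2.79, 3.14, 3.14, 3.14].

INTERFACE

Orientations are given as [roll, pitch, yaw] about the fixed x, y, z axes, in that order (R = Rz(yaw) Ry(pitch) Rx(roll)).
In Python, from rig import * gives the robot as it stands.
- The arm moves only by the tool step_arm, never from a script. Its arguments are lists of equal length, an entry for each row: "gripper": the closure in counts, from 0 (fully open) to 255 (shut); "slide": the shift along the tool's x, y, z in m, a list of three; "angular": the turn, a rotation vector about the tool's x, y, z in rad, a list of three. A call has 1 to 5 rows; each row is the pose to reach, as a shift and turn from the pose measured when the call began, along the tool's axes at that moment; what a row does not reach only later rows make up. A row lasts 1/10 s, in which the tool goes at most 50 mm and 8.59 degrees, less where a joint would pass 70% of its speed; a pose out of reach is approached as far as the arm can. A call with a gripper value outside its range is refused whole. The fingers move at their own pace and stop on an object; the grip force is fixed at half the most. Time passes only in rows, so rows that repeat a pose let the fingers close. It gives the time, the measured TCP pose, the force and the opening at its end, in the units of the state.
- get_obs(): the state, without advancing time (a new reading comes with each control period).
- camera(name): name is "scene" or "top" or "wrist"; returns (picture, depth): 384x512x3 uint8, red, green, blue; 384x512 float32, m along the optical axis (not along the pixel's ray), 0 where there is no reading.
- camera_info(name): a dict with "K" (3x3 intrinsics, pixels), "view" (4x4, takes a point from world to camera coordinates). Camera axes: x right, y up, looking along -z (the intrinsics and any distortion apply to the point x, -y, -z); pixel columns grow to the right and rows downward; lengths in m; the calibration is good to about 2 mm. A picture is of the moment at which its call begins: read the wrist's pose just before it. camera_info takes no time and is no camera call; for the wrist camera it gives the pose at the moment of the call.
- close_job(): hands the job in, once; it reports no verdict.
The state is a dict: "time": time; "joint_pos": joint angles; "qvel": joint speeds; "tau": joint torques, N m; "ee_pos": TCP position; "tool_rot": TCP orientation; "wrist_force": force on the tool from outside, world axes, zero at the start; "wrist_torque": the same for the moment, N m; "opening": opening from 0.0 (shut) to 1.0 (fully open).
Only numpy, scipy, OpenCV 4.12 (cv2) and the standard library are available. Lean on these libraries where they do the work, as an engineer would, in place of code of your own. Each camera call takes 0.05 s, during which the arm holds its last target. There are 200 camera calls.

## Working session

There is one attempt and no reset: what is moved stays moved. The work goes in short steps, Python scripts to look and compute and a tool call to move; the robot and the scene stay as the last step left them, time stands still between calls to the robot, and variables do not carry over. Pictures are saved under pics/ and viewed, about 8 in all and at most 12, crops included, and the job is handed in when it is done.

Besides the shell and the picture viewer there is one more tool, called by a JSON object that holds its "method" and its "body", one argument or row to a line. step_arm: Moves the arm, as the interface text tells. Its arguments: {"type":"object","properties":{"gripper":{"type":"array"},"slide":{"type":"array"},"angular":{"type":"array"}},"required":["gripper","slide","angular"]}

```bash
mkdir -p pics; cat > h.py <<'E'
from rig import *
import numpy as np, cv2
def pts(name):
    i=camera_info(name); im,d=camera(name); K=i["K"];V=np.array(i["view"])
    v,u=np.mgrid[0:384,0:512]
    c=np.stack([(u-K[0][2])/K[0][0]*d,-(v-K[1][2])/K[1][1]*d,-d],-1)
    w=(c-V[:3,3])@V[:3,:3]
    w[d==0]=np.nan
    return im,d,w,i
def save(n,im,s=1): cv2.imwrite(f"pics/{n}.png",cv2.resize(im[:,:,::-1],None,fx=s,fy=s))
E
python3 - <<'E'
from h import *
for n in("top","scene"):
    im,d,w,i=pts(n); save(n+"0",im,1.5); np.savez(n+"0.npz",im=im,w=w); print(n,{k:(np.round(v,3).tolist() if k in("K","view") else v) for k,v in i.items()})
o=get_obs(); print(o)
E
```

```text
top {'K': [[356.043, 0.0, 256.312], [0.0, 356.043, 196.362], [0.0, 0.0, 1.0]], 'view': [[-0.019, -1.0, 0.018, 0.0], [0.997, -0.018, 0.076, -0.625], [-0.076, 0.02, 0.997, -0.972], [0.0, 0.0, 0.0, 1.0]]}
scene {'K': [[425.863, 0.0, 249.016], [0.0, 425.863, 189.46], [0.0, 0.0, 1.0]], 'view': [[-0.105, 0.994, -0.011, 0.073], [-0.69, -0.066, 0.721, 0.367], [0.716, 0.083, 0.693, -1.48], [0.0, 0.0, 0.0, 1.0]]}
{'time': 0.1, 'joint_pos': array([ 1.28939479,  0.33276285, -0.06470156,  1.46087325,  0.02162285,
        1.34992262, -0.0885118 ]), 'qvel': array([-0.00090255, -0.00117296, -0.00042657, -0.00155695,  0.00040636,
        0.00086803,  0.00074096]), 'tau': array([ 1.66113299e-03, -6.26745772e+01,  4.93026618e-02, -3.92427742e+01,
        1.63013733e-02,  7.03096695e-03,  5.29956094e-05]), 'ee_pos': array([ 0.1598514 , -0.60385089,  0.23061653]), 'tool_rot': array([-3.14032540e+00,  8.18319132e-05,  2.58815841e-01]), 'wrist_force': array([ 0.58189435, -0.08617887,  0.37695361]), 'wrist_torque': array([-0.0009978 , -0.02809362, -0.00235731]), 'opening': 0.9985410459910942}
```

View pics/top0.png

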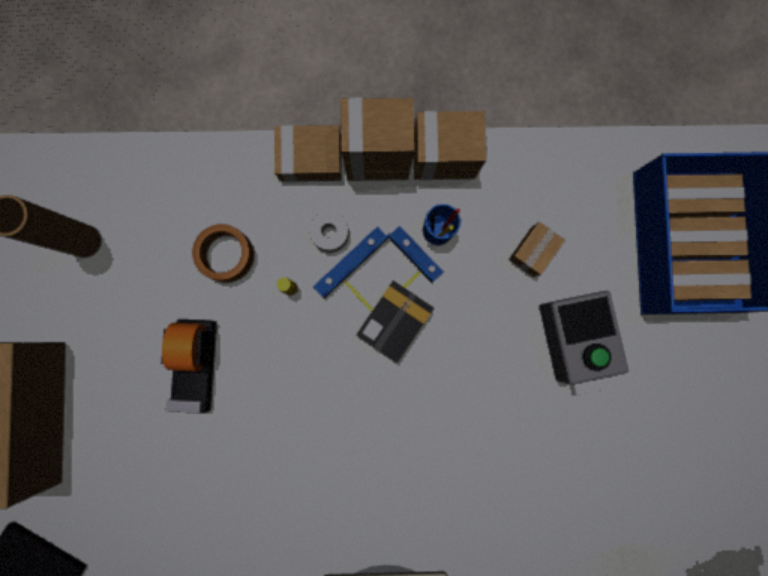

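View pics/scene0.png

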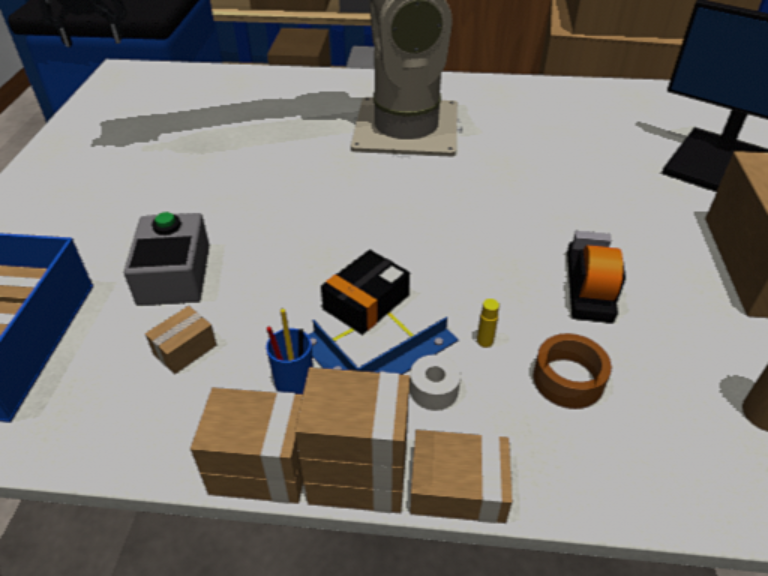

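The top view (768x576) shows the carton at about (396,321). The stop's inside corner is near (388,232), with its long fence running down-left and its short fence down-right. The printer's button is at (597,357), the pot at (442,223), the label roll at (328,231) and the glue stick at (287,286). The scene view agrees.

```bash
cat >> h.py <<'E'
def carton(im,w,z0=.048,z1=.062,c=(.57,0),r=.2):
    m=(w[...,2]>z0)&(w[...,2]<z1)&(np.hypot(w[...,0]-c[0],w[...,1]-c[1])<r)
    hsv=cv2.cvtColor(im,cv2.COLOR_RGB2HSV)
    m&=~((hsv[...,0]>95)&(hsv[...,0]<130)&(hsv[...,1]>120)&(hsv[...,2]>60))
    n,l,s,cc=cv2.connectedComponentsWithStats(m.astype(np.uint8))
    k=1+np.argmax(s[1:,4]); p=w[l==k]
    rc=cv2.minAreaRect((p[:,:2]*1000).astype(np.float32))
    return rc,len(p),p[:,2].mean()
E
python3 - <<'E'
from h import *
for n in("top","scene"):
    z=np.load(n+"0.npz"); im,w=z["im"],z["w"]
    print(n,"table z",np.nanmedian(w[200:260,150:350,2]))
    print("carton",carton(im,w))
    h=cv2.cvtColor(im,cv2.COLOR_RGB2HSV)
    b=(h[...,0]>95)&(h[...,0]<130)&(h[...,1]>120)
    X=w[...,0];Y=w[...,1];Z=w[...,2]
    f=b&(Z>.022)&(Z<.036)&(np.hypot(X-.62,Y)<.22)
    p=w[f]; print("fence pts",len(p))
    # split in two lines by angle via RANSAC-like search
    rem=p[:,:2]
    for k in range(2):
        best=None
        for a in np.radians(np.arange(-90,90,1)):
            nrm=np.array([-np.sin(a),np.cos(a)]); t=rem@nrm
            if len(t)<5: break
            hh,e=np.histogram(t,np.arange(t.min()-.003,t.max()+.006,.003)); j=hh.argmax()
            if best is None or hh[j]>best[0]: best=(hh[j],a,nrm,(e[j]+e[j+1])/2)
        s=abs(rem@best[2]-best[3])<.005
        q=rem[s]; c=q.mean(0); u=np.linalg.svd(q-c)[2][0]; t=(q-c)@u; res=(q-c)@np.array([-u[1],u[0]])
        print("line",len(q),np.degrees(np.arctan2(u[1],u[0])),"ends",c+u*t.min(),c+u*t.max(),"res",np.percentile(res,[2,50,98]))
        rem=rem[~s]
    g=(h[...,0]>50)&(h[...,0]<80)&(h[...,1]>120)&(Z>.07)
    q=w[g]; zt=np.percentile(q[:,2],90); q=q[q[:,2]>zt-.005]
    print("button",len(q),q.mean(0),np.ptp(q,axis=0),zt)
    def blob(nm,m):
        q=w[m]; print(nm,len(q),np.round(np.nanmin(q,0),3),np.round(np.nanmax(q,0),3))
    blob("pot",b&(Z>.05)&(np.hypot(X-.73,Y+.1)<.09))
    blob("glue",(h[...,0]>20)&(h[...,0]<35)&(h[...,1]>150)&(Z>.03)&(np.hypot(X-.63,Y-.15)<.08))
E
```

```text
top table z -0.0004104305666392884
carton (((574.4385986328125, -28.705917358398438), (90.18824768066406, 119.83303833007812), 54.84138870239258), 1475, np.float64(0.05438372898931041))
fence pts 205
line 97 132.37946200418358 ends [ 0.73901203 -0.02260933] [0.62426493 0.10314528] res [-0.00221308  0.00014618  0.00191822]
line 73 -137.5937992486072 ends [ 0.73399284 -0.02503111] [ 0.6501879  -0.10157217] res [-1.86261419e-03  7.97381704e-07  2.27582666e-03]
button 113 [ 0.50560907 -0.37644446  0.10185103] [0.02832467 0.02906578 0.00660346] 0.10315162266296338
pot 189 [ 0.717 -0.145  0.05 ] [ 0.78  -0.085  0.124]
glue 90 [0.629 0.153 0.03 ] [0.651 0.177 0.088]
scene table z 0.001462880289030231
carton (((578.5159912109375, -24.257583618164062), (92.40397644042969, 123.19287109375), 54.128028869628906), 1371, np.float64(0.05456050085910943))
fence pts 388
line 199 -47.57278945488946 ends [0.62915897 0.1079794 ] [ 0.74356205 -0.01718853] res [-0.00326498  0.00019979  0.00182294]
line 74 42.55556029285875 ends [ 0.65430814 -0.09881008] [ 0.74013662 -0.02000952] res [-1.34050104e-03  1.67643775e-05  1.45161490e-03]
button 77 [ 0.51106921 -0.37153441  0.10110791] [0.02853012 0.03167206 0.00752442] 0.10252086052317123
pot 555 [ 0.721 -0.142  0.05 ] [ 0.785 -0.08   0.124]
glue 234 [0.634 0.158 0.03 ] [0.66  0.182 0.087]
```

The top and scene cameras agree on the relative geometry, with the carton about (-103,-124) mm from the corner and +12.4° from the stop's axis. The stop's yaw is -47.6°. Next I move behind the carton's long side, with the tool at yaw 42.4°.

{"method": "step_arm", "body": {
  "gripper": [60,60,60,60,60],
  "slide": [
    [0.469,-0.4035,0],
    [0.469,-0.4035,0],
    [0.469,-0.4035,0],
    [0.469,-0.4035,0],
    [0.469,-0.4035,0]
  ],
  "angular": [
    [0,0,-0.482],
    [0,0,-0.482],
    [0,0,-0.482],
    [0,0,-0.482],
    [0,0,-0.482]
  ]
}}

```text
time: 0.6
ee_pos: [0.302, -0.3961, 0.231]
tool_rot: [-3.14, -0.0, 0.742]
wrist_force: [1.4, -0.4, -0.1]
opening: 0.768
```

{"method": "step_arm", "body": {
  "gripper": [60,60,60,60,60],
  "slide": [
    [0.3575,-0.082,0],
    [0.3575,-0.082,0],
    [0.3575,-0.082,0],
    [0.3575,-0.082,0],
    [0.3575,-0.082,0]
  ],
  "angular": [
    [0,0,0],
    [0,0,0],
    [0,0,0],
    [0,0,0],
    [0,0,0]
  ]
}}

```text
time: 1.1
ee_pos: [0.4434, -0.1901, 0.2312]
tool_rot: [-3.14, -0.0, 0.742]
wrist_force: [1.3, -0.4, -0.5]
opening: 0.766
```

{"method": "step_arm", "body": {
  "gripper": [60,60,60,60,60],
  "slide": [
    [0.114,-0.026,0],
    [0.114,-0.026,0],
    [0.114,-0.026,0.04],
    [0.114,-0.026,0.08],
    [0.114,-0.026,0.12]
  ],
  "angular": [
    [0,0,0],
    [0,0,0],
    [0,0,0],
    [0,0,0],
    [0,0,0]
  ]
}}

```text
time: 1.6
ee_pos: [0.5099, -0.0928, 0.1097]
tool_rot: [-3.14, -0.0, 0.744]
wrist_force: [-0.2, -1.2, -0.4]
opening: 0.765
```

{"method": "step_arm", "body": {
  "gripper": [60,60,60,60,60],
  "slide": [
    [0,0,0.04],
    [0,0,0.07],
    [0,0,0.09],
    [0,0,0.09],
    [0,0,0.09]
  ],
  "angular": [
    [0,0,0],
    [0,0,0],
    [0,0,0],
    [0,0,0],
    [0,0,0]
  ]
}}

```text
time: 2.1
ee_pos: [0.5099, -0.0926, 0.0201]
tool_rot: [-3.14, -0.0, 0.744]
wrist_force: [0.9, -0.8, 0.5]
opening: 0.77
```

```bash
python3 - <<'E'
from h import *
o=get_obs(); print(o["time"],o["ee_pos"],o["tool_rot"])
im,d,w,i=pts("top"); save("top1",im,1.5); save("wr1",camera("wrist")[0])
print(carton(im,w))
E
```

```text
2.1 [ 0.50991156 -0.09257731  0.02005316] [-3.13988821e+00 -3.35693833e-04  7.43725753e-01]
(((574.5137939453125, -28.77655792236328), (90.35591888427734, 119.94649505615234), 54.855594635009766), 1467, np.float64(0.0545242272218399))
```

View pics/top1.png

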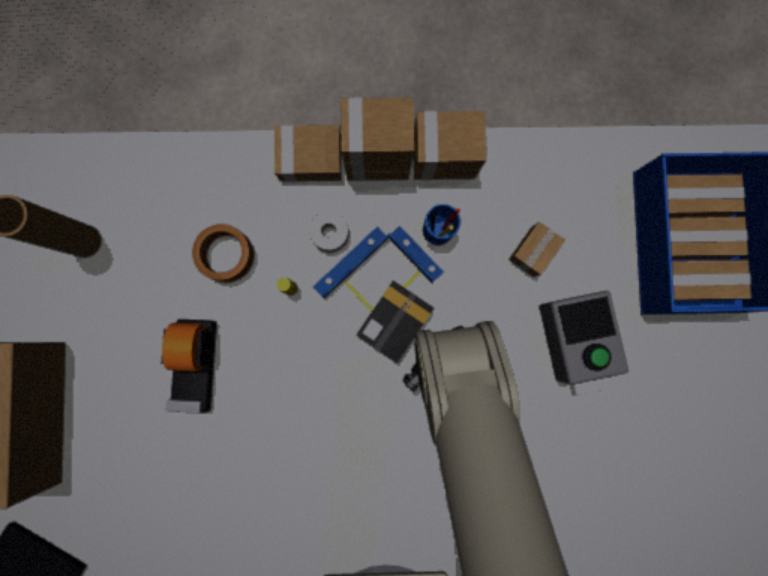

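The picture shows the gripper at (460,350), behind the carton's lower-right long side, and the carton hasn't moved. I start pushing along +tool x.

{"method": "step_arm", "body": {
  "gripper": [60,60,60,60,60],
  "slide": [
    [0.01,0,0.008],
    [0.02,0,0.008],
    [0.027,0,0.008],
    [0.034,0,0.008],
    [0.041,0,0.008]
  ],
  "angular": [
    [0,0,0],
    [0,0,0],
    [0,0,0],
    [0,0,0],
    [0,0,0]
  ]
}}

```text
time: 2.7
ee_pos: [0.5409, -0.0648, 0.013]
tool_rot: [-3.141, -0.0, 0.744]
wrist_force: [-3.4, -1.6, 2.3]
opening: 0.76
```

{"method": "step_arm", "body": {
  "gripper": [60,60,60,60,60],
  "slide": [
    [0.006,0,0],
    [0.012,0,0],
    [0.018,0,0],
    [0.024,0,0],
    [0.03,0,0]
  ],
  "angular": [
    [0,0,0],
    [0,0,0],
    [0,0,0],
    [0,0,0],
    [0,0,0]
  ]
}}

```text
time: 3.2
ee_pos: [0.5635, -0.0443, 0.013]
tool_rot: [3.141, -0.001, 0.743]
wrist_force: [-2.0, -2.8, 0.7]
opening: 0.762
```

```bash
cat >> h.py <<'E'
EX=np.array([.674,-.738]);EY=np.array([.738,.674])
# inner-fence coordinates as seen by each camera
ORG={"top":(.5112,.5282),"scene":(.5116,.5345)}
def rep(n,shot=None):
    im,d,w,i=pts(n)
    if shot: save(shot,im,1.5)
    rc,k,z=carton(im,w); c=np.array(rc[0])/1000
    print(n,"rel xy",np.round([c@EX-ORG[n][0],c@EY-ORG[n][1]],4),"size",np.round(rc[1]),"ang",round(rc[2],1),"n",k,"z",round(z,4))
def tool():
    o=get_obs(); p=o["ee_pos"][:2]; f=o["wrist_force"]
    print(round(o["time"],2),np.round(o["ee_pos"],4),"stop frame",np.round([p@EX-.5114,p@EY-.5314],4),"rot",np.round(o["tool_rot"],3),"F",np.round([f[:2]@EX,f[:2]@EY,f[2]],1))
E
python3 - <<'E'
from h import *
tool(); rep("top"); rep("scene")
E
```

```text
3.2 [ 0.5635 -0.0443  0.013 ] stop frame [-0.0989 -0.1454] rot [ 3.141e+00 -1.000e-03  7.430e-01] F [ 0.8 -3.4  0.7]
top rel xy [-0.0925 -0.0863] size [ 88. 120.] ang 44.0 n 732 z 0.0544
scene rel xy [-0.0941 -0.0972] size [115. 121.] ang 43.7 n 1520 z 0.0546
```

{"method": "step_arm", "body": {
  "gripper": [60,60,60,60,60],
  "slide": [
    [0.006,0,0],
    [0.012,0,0],
    [0.018,0,0],
    [0.024,0,0],
    [0.03,0,0]
  ],
  "angular": [
    [0,0,0],
    [0,0,0],
    [0,0,0],
    [0,0,0],
    [0,0,0]
  ]
}}

```text
time: 3.8
ee_pos: [0.5864, -0.0227, 0.0132]
tool_rot: [3.141, -0.002, 0.745]
wrist_force: [-1.2, -1.6, -1.2]
opening: 0.767
```

{"method": "step_arm", "body": {
  "gripper": [60,60,60,60,60],
  "slide": [
    [0.003,0,0],
    [0.006,0,0],
    [0.008,0,0],
    [0.01,0,0],
    [0.01,0,0]
  ],
  "angular": [
    [0,0,0],
    [0,0,0],
    [0,0,0],
    [0,0,0],
    [0,0,0]
  ]
}}

```text
time: 4.3
ee_pos: [0.594, -0.0157, 0.0132]
tool_rot: [3.141, -0.002, 0.745]
wrist_force: [-0.6, 0.6, 0.0]
opening: 0.764
```

```bash
python3 - <<'E'
from h import *
tool(); rep("top"); rep("scene","sc2")
E
```

```text
4.3 [ 0.594  -0.0157  0.0132] stop frame [-0.0994 -0.1036] rot [ 3.141e+00 -2.000e-03  7.450e-01] F [-0.8 -0.   0. ]
top rel xy [-0.147  -0.0336] size [88. 37.] ang 14.0 n 235 z 0.0542
scene rel xy [-0.0945 -0.0577] size [114. 122.] ang 41.9 n 1615 z 0.0547
```

View pics/sc2.png

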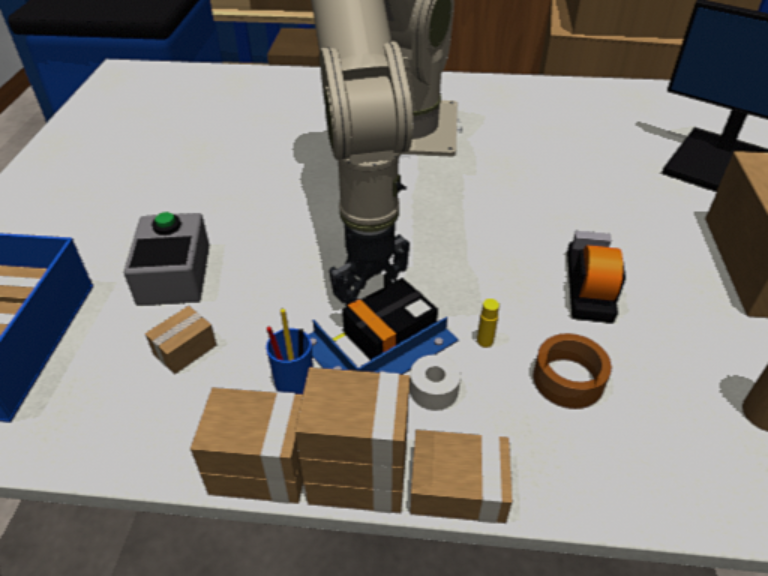

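The scene view shows the carton at (390,318), parallel to the long fence and a few mm away from it. I push on gently until the force rises.

{"method": "step_arm", "body": {
  "gripper": [60,60,60,60,60],
  "slide": [
    [0.0015,0,0],
    [0.003,0,0],
    [0.004,0,0],
    [0.004,0,0],
    [0.004,0,0]
  ],
  "angular": [
    [0,0,0],
    [0,0,0],
    [0,0,0],
    [0,0,0],
    [0,0,0]
  ]
}}

```text
time: 4.9
ee_pos: [0.5952, -0.0148, 0.0132]
tool_rot: [-3.141, 0.002, 0.744]
wrist_force: [-12.5, -5.8, 10.6]
opening: 0.767
```

The carton is in contact with the long fence: the tool stopped at 102 mm and the force rose to about 14 N. I back off, rise and turn for the x push.

{"method": "step_arm", "body": {
  "gripper": [60,60,60,140,140],
  "slide": [
    [-0.01,0,0],
    [-0.03,0,0],
    [-0.03,0,-0.05],
    [-0.03,0,-0.1],
    [-0.03,0,-0.12]
  ],
  "angular": [
    [0,0,0],
    [0,0,0],
    [0,0,0],
    [0,0,0],
    [0,0,0]
  ]
}}

```text
time: 5.4
ee_pos: [0.5755, -0.0346, 0.1383]
tool_rot: [3.137, -0.003, 0.744]
wrist_force: [1.0, -0.2, 0.4]
opening: 0.452
```

{"method": "step_arm", "body": {
  "gripper": [140,140,140,140,140],
  "slide": [
    [0,0,0],
    [0,0,0],
    [0,0,0],
    [0,0,0],
    [0,0,0]
  ],
  "angular": [
    [0,0,1.575],
    [0,0,1.575],
    [0,0,1.575],
    [0,0,1.575],
    [0,0,1.575]
  ]
}}

```text
time: 5.9
ee_pos: [0.5757, -0.0345, 0.1385]
tool_rot: [-3.141, -0.003, -0.012]
wrist_force: [-0.1, 0.6, 0.1]
opening: 0.451
```

```bash
cat >> h.py <<'E'
def to(xy,z,yaw):
    o=get_obs(); p=o["ee_pos"]; t=o["tool_rot"][2]; d=np.array(xy)-p[:2]
    c,s=np.cos(t),np.sin(t)
    print("slide",np.round([c*d[0]+s*d[1],s*d[0]-c*d[1],p[2]-z],4),"turn z",round(t-yaw,3))
E
python3 - <<'E'
from h import *
tool(); rep("top"); rep("scene"); to((.569,.098),.12,-.831)
E
```

```text
5.9 [ 0.5757 -0.0345  0.1385] stop frame [-0.0979 -0.1298] rot [-3.141e+00 -3.000e-03 -1.200e-02] F [-0.5  0.3  0.1]
top rel xy [-0.0937 -0.0395] size [ 79. 120.] ang 44.0 n 740 z 0.0545
scene rel xy [-0.0952 -0.0456] size [ 93. 122.] ang 42.2 n 1578 z 0.0546
slide [-0.0077 -0.1324  0.0185] turn z 0.822
```

{"method": "step_arm", "body": {
  "gripper": [140,140,140,140,140],
  "slide": [
    [-0.008,-0.04,0],
    [-0.008,-0.08,0],
    [-0.008,-0.132,0],
    [-0.008,-0.132,0],
    [-0.008,-0.132,0]
  ],
  "angular": [
    [0,0,0.822],
    [0,0,0.822],
    [0,0,0.822],
    [0,0,0.822],
    [0,0,0.822]
  ]
}}

```text
time: 6.5
ee_pos: [0.5674, 0.1004, 0.1361]
tool_rot: [3.14, 0.002, -0.674]
wrist_force: [-0.5, -0.6, -1.4]
opening: 0.457
```

```bash
python3 - <<'E'
from h import *
tool(); rep("top"); to((.569,.098),.016,-.831)
E
```

```text
6.5 [0.5674 0.1004 0.1361] stop frame [-0.2031 -0.045 ] rot [ 3.14e+00  2.00e-03 -6.74e-01] F [ 0.1 -0.8 -1.4]
top rel xy [-0.0935 -0.0451] size [ 90. 120.] ang 43.0 n 1456 z 0.0544
slide [ 0.0006 -0.001   0.1199] turn z 0.15
```

{"method": "step_arm", "body": {
  "gripper": [140,140,140,140,140],
  "slide": [
    [0,0,0],
    [0,0,0.04],
    [0,0,0.08],
    [0,0,0.12],
    [0,0,0.12]
  ],
  "angular": [
    [0,0,0.157],
    [0,0,0.157],
    [0,0,0.157],
    [0,0,0.157],
    [0,0,0.157]
  ]
}}

```text
time: 7.05
ee_pos: [0.5633, 0.097, 0.0106]
tool_rot: [3.129, 0.004, -0.831]
wrist_force: [-1.3, 0.3, 0.3]
opening: 0.453
```

```bash
python3 - <<'E'
from h import *
tool(); rep("top","top3"); rep("scene")
E
```

```text
7.05 [0.5633 0.097  0.0106] stop frame [-0.2034 -0.0503] rot [ 3.129  0.004 -0.831] F [-1.1 -0.7  0.3]
top rel xy [-0.0935 -0.045 ] size [ 90. 120.] ang 43.5 n 1404 z 0.0545
scene rel xy [-0.0953 -0.0451] size [ 93. 122.] ang 42.8 n 1583 z 0.0547
```

View pics/top3.png

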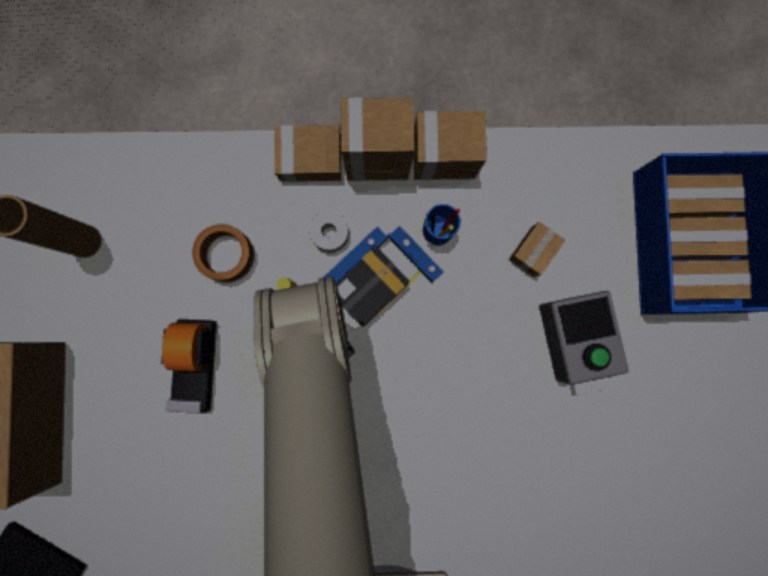

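The carton sits on the long fence at (368,285), and the gripper is at its -x end. I push along +tool x for about 72 mm.

{"method": "step_arm", "body": {
  "gripper": [140,140,140,140,140],
  "slide": [
    [0.01,-0.002,0],
    [0.02,-0.004,0],
    [0.028,-0.004,0],
    [0.034,-0.004,0],
    [0.04,-0.004,0]
  ],
  "angular": [
    [0,0,0],
    [0,0,0],
    [0,0,0],
    [0,0,0],
    [0,0,0]
  ]
}}

```text
time: 7.65
ee_pos: [0.5975, 0.0709, 0.0169]
tool_rot: [3.138, 0.002, -0.834]
wrist_force: [-5.5, 4.5, 5.2]
opening: 0.449
```

{"method": "step_arm", "body": {
  "gripper": [140,140,140,140,140],
  "slide": [
    [0.005,0,0],
    [0.01,0,0],
    [0.015,0,0],
    [0.02,0,0],
    [0.024,0,0]
  ],
  "angular": [
    [0,0,0],
    [0,0,0],
    [0,0,0],
    [0,0,0],
    [0,0,0]
  ]
}}

```text
time: 8.15
ee_pos: [0.6133, 0.0537, 0.0169]
tool_rot: [3.138, 0.004, -0.834]
wrist_force: [-5.4, 3.5, 4.3]
opening: 0.451
```

```bash
python3 - <<'E'
from h import *
tool(); rep("top"); rep("scene")
E
```

```text
8.15 [0.6133 0.0537 0.0169] stop frame [-0.1376 -0.0426] rot [ 3.138  0.004 -0.834] F [-6.2 -1.6  4.3]
top rel xy [-0.0547 -0.0447] size [90. 99.] ang 42.2 n 778 z 0.0544
scene rel xy [-0.0765 -0.0452] size [ 92. 143.] ang 42.6 n 1684 z 0.0546
```

{"method": "step_arm", "body": {
  "gripper": [140,140,140,140,140],
  "slide": [
    [0.002,0,0],
    [0.004,0,0],
    [0.006,0,0],
    [0.007,0,0],
    [0.007,0,0]
  ],
  "angular": [
    [0,0,0],
    [0,0,0],
    [0,0,0],
    [0,0,0],
    [0,0,0]
  ]
}}

```text
time: 8.75
ee_pos: [0.6171, 0.0495, 0.0168]
tool_rot: [3.137, 0.006, -0.833]
wrist_force: [-11.3, 7.3, 8.5]
opening: 0.454
```

{"method": "step_arm", "body": {
  "gripper": [140,140,140],
  "slide": [
    [0.001,0,0],
    [0.002,0,0],
    [0.002,0,0]
  ],
  "angular": [
    [0,0,0],
    [0,0,0],
    [0,0,0]
  ]
}}

```text
time: 9.05
ee_pos: [0.6169, 0.0496, 0.0168]
tool_rot: [3.135, 0.009, -0.832]
wrist_force: [-11.2, 6.4, 8.6]
opening: 0.453
```

```bash
python3 - <<'E'
from h import *
tool(); rep("top"); rep("scene")
E
```

```text
9.05 [0.6169 0.0496 0.0168] stop frame [-0.1322 -0.0427] rot [ 3.135  0.009 -0.832] F [-12.2  -3.9   8.6]
top rel xy [-0.0461 -0.0448] size [91. 92.] ang 41.8 n 703 z 0.0545
scene rel xy [-0.0721 -0.0449] size [ 93. 142.] ang 41.3 n 1695 z 0.0547
```

{"method": "step_arm", "body": {
  "gripper": [140,140,140,140],
  "slide": [
    [0.003,0,0],
    [0.005,0,0],
    [0.005,0,0],
    [0.005,0,0]
  ],
  "angular": [
    [0,0,0],
    [0,0,0],
    [0,0,0],
    [0,0,0]
  ]
}}

```text
time: 9.55
ee_pos: [0.6168, 0.0497, 0.0167]
tool_rot: [3.133, 0.017, -0.83]
wrist_force: [-22.2, 12.1, 17.9]
opening: 0.451
```

{"method": "step_arm", "body": {
  "gripper": [140,140,140,140,140],
  "slide": [
    [-0.01,0,0],
    [-0.03,0,0],
    [-0.06,0,0],
    [-0.06,0,-0.05],
    [-0.06,0,-0.1]
  ],
  "angular": [
    [0,0,0],
    [0,0,0],
    [0,0,0],
    [0,0,0],
    [0,0,0]
  ]
}}

```text
time: 10.05
ee_pos: [0.5769, 0.0934, 0.1179]
tool_rot: [3.13, 0.018, -0.829]
wrist_force: [1.9, 0.0, 0.7]
opening: 0.452
```

```bash
python3 - <<'E'
from h import *
tool(); rep("top","top4"); rep("scene","sc4"); 
a=cv2.imread("pics/top4.png")[200:320,290:470]; b=cv2.imread("pics/sc4.png")[260:400,280:490]
a=cv2.resize(a,(540,360)); b=cv2.resize(b,(540,360)); cv2.imwrite("pics/c4.png",cv2.resize(np.vstack([a,b]),(450,600)))
E
```

```text
10.05 [0.5769 0.0934 0.1179] stop frame [-0.1915 -0.0427] rot [ 3.13   0.018 -0.829] F [1.2 1.4 0.7]
top rel xy [-0.0597 -0.0451] size [ 90. 120.] ang 42.4 n 1435 z 0.0545
scene rel xy [-0.0614 -0.0448] size [ 94. 122.] ang 41.9 n 1644 z 0.0547
```

View pics/c4.png

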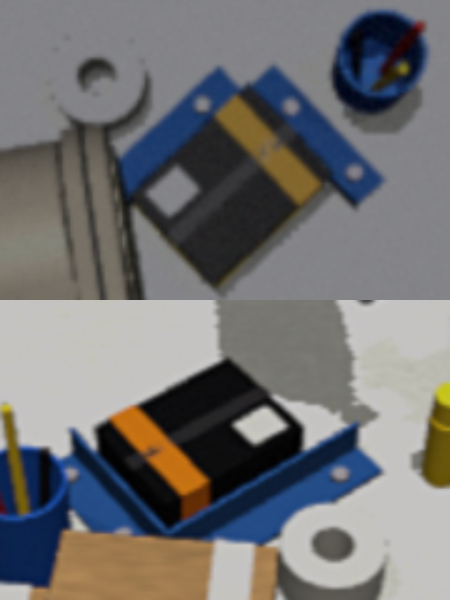

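Both views show the carton flush in the corner, measured at (-59.7,-45.1) mm and 42.4°. As a check on the y side, I give one gentle y nudge on the way to the printer.

{"method": "step_arm", "body": {
  "gripper": [60,60,60,60,60],
  "slide": [
    [0.04,0.03,-0.03],
    [0.08,0.06,-0.03],
    [0.13,0.098,-0.03],
    [0.13,0.098,-0.03],
    [0.13,0.098,-0.03]
  ],
  "angular": [
    [0,0,-1.571],
    [0,0,-1.571],
    [0,0,-1.571],
    [0,0,-1.571],
    [0,0,-1.571]
  ]
}}

```text
time: 10.65
ee_pos: [0.598, -0.0762, 0.1538]
tool_rot: [-3.141, 0.011, -0.1]
wrist_force: [-0.1, -0.8, -0.7]
opening: 0.761
```

```bash
cat >> h.py <<'E'
def rv(xyz,yaw):
    from scipy.spatial.transform import Rotation as R
    o=get_obs(); A=R.from_euler("xyz",o["tool_rot"]); B=R.from_euler("xyz",[np.pi,0,yaw])
    print("slide",np.round(A.inv().apply(np.array(xyz)-o["ee_pos"]),4),"ang",np.round((A.inv()*B).as_rotvec(),3))
E
python3 - <<'E'
from h import *
tool(); rv((.593,-.069,.12),.74)
E
```

```text
10.65 [ 0.598  -0.0762  0.1538] stop frame [-0.0521 -0.1414] rot [-3.141  0.011 -0.1  ] F [ 0.5 -0.6 -0.7]
slide [-0.0054 -0.0067  0.0338] ang [-0.005  0.01  -0.84 ]
```

{"method": "step_arm", "body": {
  "gripper": [60,60,60,60,60],
  "slide": [
    [-0.005,-0.007,0.034],
    [-0.005,-0.007,0.034],
    [-0.005,-0.007,0.034],
    [-0.005,-0.007,0.034],
    [-0.005,-0.007,0.034]
  ],
  "angular": [
    [-0.005,0.01,-0.84],
    [-0.005,0.01,-0.84],
    [-0.005,0.01,-0.84],
    [-0.005,0.01,-0.84],
    [-0.005,0.01,-0.84]
  ]
}}

```text
time: 11.15
ee_pos: [0.5937, -0.0696, 0.1198]
tool_rot: [3.141, 0.001, 0.658]
wrist_force: [-0.5, -0.1, -0.6]
opening: 0.763
```

```bash
python3 - <<'E'
from h import *
tool(); rv((.593,-.069,.014),.74); rep("scene")
E
```

```text
11.15 [ 0.5937 -0.0696  0.1198] stop frame [-0.0599 -0.1402] rot [3.141e+00 1.000e-03 6.580e-01] F [-0.3 -0.4 -0.6]
slide [-1.000e-04 -9.000e-04  1.058e-01] ang [ 0.     0.001 -0.082]
scene rel xy [-0.0613 -0.0451] size [ 93. 122.] ang 42.1 n 1644 z 0.0547
```

{"method": "step_arm", "body": {
  "gripper": [60,60,60,60,60],
  "slide": [
    [0,0,0.04],
    [0,0,0.08],
    [0,0,0.106],
    [0,0,0.106],
    [0,0,0.106]
  ],
  "angular": [
    [0,0,-0.082],
    [0,0,-0.082],
    [0,0,-0.082],
    [0,0,-0.082],
    [0,0,-0.082]
  ]
}}

```text
time: 11.7
ee_pos: [0.594, -0.0702, 0.0145]
tool_rot: [3.141, 0.001, 0.747]
wrist_force: [-0.3, -0.9, 0.9]
opening: 0.769
```

{"method": "step_arm", "body": {
  "gripper": [60,60,60,60,60],
  "slide": [
    [0.01,0,0],
    [0.02,0,0],
    [0.028,0,0],
    [0.031,0,0],
    [0.034,0,0]
  ],
  "angular": [
    [0,0,0],
    [0,0,0],
    [0,0,0],
    [0,0,0],
    [0,0,0]
  ]
}}

```text
time: 12.2
ee_pos: [0.6193, -0.0466, 0.0146]
tool_rot: [3.14, 0.001, 0.747]
wrist_force: [-0.4, 0.5, -0.3]
opening: 0.767
```

```bash
python3 - <<'E'
from h import *
tool(); rep("scene")
E
```

```text
12.2 [ 0.6193 -0.0466  0.0146] stop frame [-0.0596 -0.1058] rot [3.14e+00 1.00e-03 7.47e-01] F [-0.6  0.  -0.3]
scene rel xy [-0.0608 -0.057 ] size [116. 122.] ang 43.2 n 1700 z 0.0546
```

{"method": "step_arm", "body": {
  "gripper": [60,60,60,60,60],
  "slide": [
    [0.002,0,0],
    [0.004,0,0],
    [0.006,0,0],
    [0.007,0,0],
    [0.007,0,0]
  ],
  "angular": [
    [0,0,0],
    [0,0,0],
    [0,0,0],
    [0,0,0],
    [0,0,0]
  ]
}}

```text
time: 12.75
ee_pos: [0.6221, -0.0443, 0.0144]
tool_rot: [-3.141, 0.006, 0.744]
wrist_force: [-14.1, -4.8, 10.8]
opening: 0.766
```

{"method": "step_arm", "body": {
  "gripper": [60,60,60,60,60],
  "slide": [
    [-0.01,0,0],
    [-0.04,0,0],
    [-0.06,0,-0.05],
    [-0.06,0,-0.1],
    [-0.06,0,-0.15]
  ],
  "angular": [
    [0,0,0],
    [0,0,0],
    [0,0,0],
    [0,0,0],
    [0,0,0]
  ]
}}

```text
time: 13.25
ee_pos: [0.5776, -0.0856, 0.1628]
tool_rot: [-3.14, 0.006, 0.743]
wrist_force: [1.5, 0.8, 0.9]
opening: 0.765
```

```bash
python3 - <<'E'
from h import *
tool(); rep("scene"); rep("top"); rv((.508,-.374,.17),.2)
E
```

```text
13.25 [ 0.5776 -0.0856  0.1628] stop frame [-0.059  -0.1628] rot [-3.14   0.006  0.743] F [0.4 1.7 0.9]
scene rel xy [-0.0613 -0.045 ] size [ 93. 121.] ang 43.5 n 1645 z 0.0547
top rel xy [-0.06   -0.0442] size [ 91. 119.] ang 43.5 n 1436 z 0.0545
slide [-0.2499  0.1623 -0.0004] ang [ 0.007 -0.004  0.544]
```

The rectangle angle changed to 43.5°, so I measure it with a more robust method before going on.

```bash
cat >> h.py <<'E'
def fine(n,shot=None):
    """edge fits of the carton's top in stop axes: gap/angle per side, angles relative to stop (deg)"""
    P=[]
    for k in range(4):
        im,d,w,i=pts(n)
        if shot and k==0: save(shot,im,1.5)
        m=(w[...,2]>.045)&(w[...,2]<.062)
        q=np.stack([w[...,0]*EX[0]+w[...,1]*EX[1]-ORG[n][0],w[...,0]*EY[0]+w[...,1]*EY[1]-ORG[n][1]],-1)[m]
        P.append(q[(abs(q[:,0]+.06)<.075)&(abs(q[:,1]+.045)<.06)])
    q=np.vstack(P); out=[]
    for ax,sg,lo,hi in((1,1,-.11,-.01),(1,-1,-.11,-.01),(0,1,-.08,-.01),(0,-1,-.08,-.01)):
        o=1-ax; b=np.arange(lo,hi,.005); xs,ys=[],[]
        for t in b:
            s=q[(q[:,o]>=t)&(q[:,o]<t+.005)]
            if len(s)>10: xs.append(t+.0025); ys.append(sg*np.percentile(sg*s[:,ax],97))
        f=np.polyfit(xs,ys,1); f=np.polyfit(xs,ys,1,w=1/(.0007+abs(np.polyval(f,xs)-ys)))
        out.append((("x","y")[ax]+"+-"[sg<0],round(float(np.median(ys))*1000,1),round(float(np.degrees(np.arctan(f[0]))*(1 if ax else -1)),2)))
    print(n,out)
E
python3 - <<'E'
from h import *
fine("top","top5"); fine("scene")
im=cv2.imread("pics/top5.png")[210:310,320:450]; cv2.imwrite("pics/c5.png",cv2.resize(im,(780,600),interpolation=cv2.INTER_CUBIC))
E
```

```text
top [('y+', -2.5, 0.48), ('y-', -87.0, 0.08), ('x+', -3.9, 0.34), ('x-', -116.1, 0.21)]
scene [('y+', -0.7, 0.49), ('y-', -87.0, -0.56), ('x+', -2.2, -0.0), ('x-', -116.9, 0.44)]
```

View pics/c5.png

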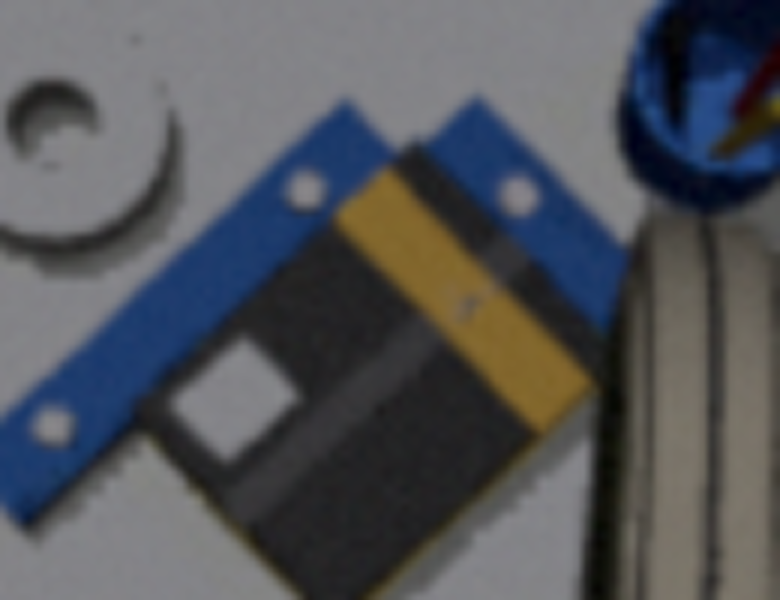

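The crop shows the carton's edges tight against both fences at (270,290) and (510,250), and the yellow lines run just outside its free sides. The fitted angle is about 0.3°, so it is flush. Next I close the gripper and go above the button.

{"method": "step_arm", "body": {
  "gripper": [255,255,255,255,255],
  "slide": [
    [-0.25,0.162,0],
    [-0.25,0.162,0],
    [-0.25,0.162,0],
    [-0.25,0.162,0],
    [-0.25,0.162,0]
  ],
  "angular": [
    [0.007,-0.004,0],
    [0.007,-0.004,0],
    [0.007,-0.004,0],
    [0.007,-0.004,0],
    [0.007,-0.004,0]
  ]
}}

```text
time: 14.25
ee_pos: [0.5151, -0.3281, 0.1608]
tool_rot: [-3.132, 0.012, 0.745]
wrist_force: [1.3, -1.0, -0.7]
opening: 0.002
```

```bash
python3 - <<'E'
from h import *
tool(); rv((.508,-.374,.14),get_obs()["tool_rot"][2]); fine("top"); fine("scene"); rep("top"); rep("scene")
E
```

```text
14.25 [ 0.5151 -0.3281  0.1608] stop frame [ 0.0779 -0.3725] rot [-3.132  0.012  0.745] F [ 1.6  0.2 -0.7]
slide [-0.036   0.0291  0.021 ] ang [-0.01   0.012 -0.   ]
top [('y+', -2.3, 0.26), ('y-', -87.0, -0.04), ('x+', -3.8, 0.41), ('x-', -116.2, 0.16)]
scene [('y+', -0.5, 0.14), ('y-', -87.1, -0.33), ('x+', -2.3, 0.11), ('x-', -117.1, 0.46)]
top rel xy [-0.0602 -0.0445] size [ 90. 119.] ang 43.0 n 1440 z 0.0545
scene rel xy [-0.0614 -0.0451] size [ 94. 122.] ang 42.6 n 1645 z 0.0546
```

{"method": "step_arm", "body": {
  "gripper": [255,255,255,255,255],
  "slide": [
    [-0.036,0.029,0.01],
    [-0.036,0.029,0.02],
    [-0.036,0.029,0.02],
    [-0.036,0.029,0.02],
    [-0.036,0.029,0.02]
  ],
  "angular": [
    [-0.01,0.012,0],
    [-0.01,0.012,0],
    [-0.01,0.012,0],
    [-0.01,0.012,0],
    [-0.01,0.012,0]
  ]
}}

```text
time: 15.25
ee_pos: [0.5105, -0.3698, 0.142]
tool_rot: [3.141, -0.001, 0.748]
wrist_force: [0.4, -0.3, 0.3]
opening: 0.001
```

```bash
cat >> h.py <<'E'
def button(n):
    im,d,w,i=pts(n); h=cv2.cvtColor(im,cv2.COLOR_RGB2HSV)
    q=w[(h[...,0]>45)&(h[...,0]<85)&(h[...,1]>110)&(w[...,2]>.085)&(np.hypot(w[...,0]-.508,w[...,1]+.374)<.05)]
    if len(q): print(n,"button",len(q),np.round((q.min(0)+q.max(0))/2,4),np.round(np.ptp(q,axis=0),3),"ztop",np.round(np.percentile(q[:,2],[50,90]),4))
    return im
E
python3 - <<'E'
from h import *
tool(); im=button("wrist"); save("wr6",im,1.2); button("scene"); button("top")
rv((.508,-.374,.11),get_obs()["tool_rot"][2])
E
```

```text
15.25 [ 0.5105 -0.3698  0.142 ] stop frame [ 0.1056 -0.4039] rot [ 3.141e+00 -1.000e-03  7.480e-01] F [0.5 0.1 0.3]
wrist button 2288 [ 0.5163 -0.3661  0.1646] [0.071 0.076 0.148] ztop [0.1027 0.2287]
scene button 113 [ 0.5107 -0.3619  0.1844] [0.028 0.065 0.194] ztop [0.1002 0.1027]
top button 173 [ 0.5154 -0.3592  0.2392] [0.066 0.058 0.3  ] ztop [0.1031 0.297 ]
slide [-0.0042  0.0011  0.032 ] ang [ 0.001 -0.001 -0.   ]
```

View pics/wr6.png

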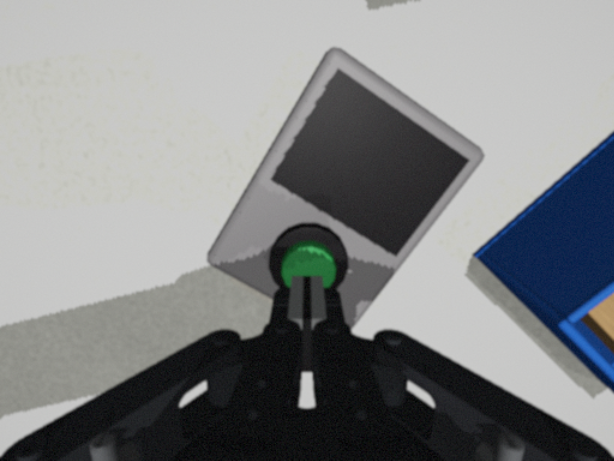

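The wrist view shows the green button at (308,262), laterally centred under the closed fingertips at (308,285). I descend with the small correction.

{"method": "step_arm", "body": {
  "gripper": [255,255,255,255,255],
  "slide": [
    [-0.004,0.001,0.015],
    [-0.004,0.001,0.03],
    [-0.004,0.001,0.034],
    [-0.004,0.001,0.034],
    [-0.004,0.001,0.034]
  ],
  "angular": [
    [0,0,0],
    [0,0,0],
    [0,0,0],
    [0,0,0],
    [0,0,0]
  ]
}}

```text
time: 15.9
ee_pos: [0.5081, -0.3738, 0.1079]
tool_rot: [3.141, -0.001, 0.748]
wrist_force: [0.2, -0.6, -0.1]
opening: -0.002
```

{"method": "step_arm", "body": {
  "gripper": [255,255,255,255,255],
  "slide": [
    [0,0,0.002],
    [0,0,0.004],
    [0,0,0.006],
    [0,0,0.008],
    [0,0,0.008]
  ],
  "angular": [
    [0,0,0],
    [0,0,0],
    [0,0,0],
    [0,0,0],
    [0,0,0]
  ]
}}

```text
time: 16.4
ee_pos: [0.5082, -0.3738, 0.0999]
tool_rot: [3.14, -0.001, 0.748]
wrist_force: [-0.6, 0.7, 2.4]
opening: -0.003
```

{"method": "step_arm", "body": {
  "gripper": [255,255,255,255,255],
  "slide": [
    [0,0,0.002],
    [0,0,0.004],
    [0,0,0.005],
    [0,0,0.006],
    [0,0,0.006]
  ],
  "angular": [
    [0,0,0],
    [0,0,0],
    [0,0,0],
    [0,0,0],
    [0,0,0]
  ]
}}

```text
time: 16.9
ee_pos: [0.5084, -0.374, 0.0959]
tool_rot: [3.14, -0.002, 0.748]
wrist_force: [-6.6, 4.8, 19.9]
opening: 0.001
```

The force reached 20 N after about 6.5 mm of travel, so the button is at its bottom stop. I release it and retract.

{"method": "step_arm", "body": {
  "gripper": [255,255,255,255,255],
  "slide": [
    [0,0,-0.01],
    [0,0,-0.03],
    [0,0,-0.07],
    [0,0,-0.11],
    [0,0,-0.11]
  ],
  "angular": [
    [0,0,0],
    [0,0,0],
    [0,0,0],
    [0,0,0],
    [0,0,0]
  ]
}}

```text
time: 17.4
ee_pos: [0.5101, -0.3757, 0.212]
tool_rot: [3.131, -0.004, 0.747]
wrist_force: [0.1, -1.2, -0.3]
opening: 0.003
```

```bash
python3 - <<'E'
from h import *
tool(); button("wrist"); button("scene"); fine("top"); fine("scene","sc7"); rep("top"); rep("scene")
E
```

```text
17.4 [ 0.5101 -0.3757  0.212 ] stop frame [ 0.1097 -0.4082] rot [ 3.131 -0.004  0.747] F [ 1.  -0.7 -0.3]
wrist button 2597 [ 0.5143 -0.3696  0.1997] [0.071 0.079 0.218] ztop [0.2677 0.3005]
scene button 112 [ 0.5108 -0.3646  0.2304] [0.029 0.06  0.282] ztop [0.1005 0.1024]
top [('y+', -2.5, 0.27), ('y-', -86.9, 0.18), ('x+', -3.6, -0.38), ('x-', -116.2, 0.43)]
scene [('y+', -0.5, 0.27), ('y-', -87.2, -1.01), ('x+', -2.2, 0.06), ('x-', -117.1, 0.39)]
top rel xy [-0.0601 -0.0446] size [ 90. 120.] ang 42.7 n 1440 z 0.0545
scene rel xy [-0.0612 -0.046 ] size [ 94. 121.] ang 42.9 n 1648 z 0.0546
```

View pics/sc7.png

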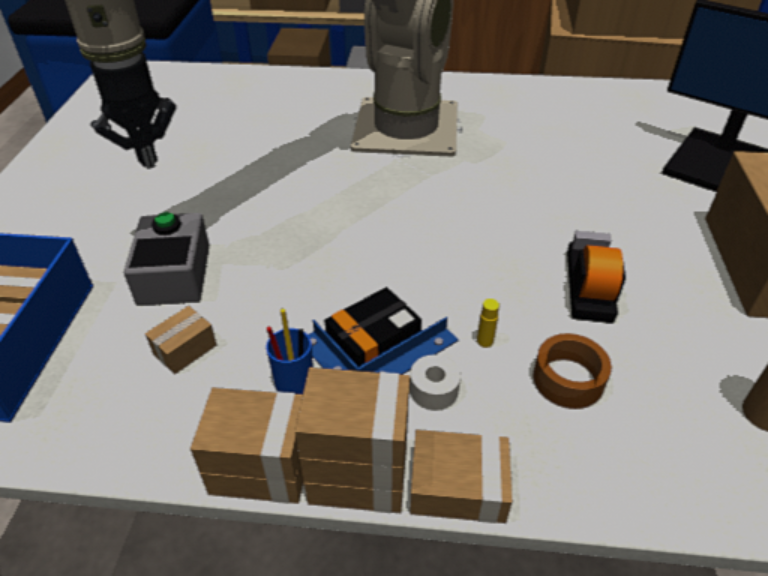

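The final view shows the carton seated in the corner at (373,325), the button back up at (165,221) and the arm clear. The pot, roll, glue stick, tape and brown box haven't moved. I hand the job in.

```bash
python3 -c "
from rig import *
print(close_job())"
```

```text
the job is handed in; nothing more can be done
None
```

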